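Put the supplies drawer right and close it

ROBOT

A 7-joint arm with a two-finger parallel gripper is mounted at the origin on a cart in front of the work surface, level with it; the furniture and walls round the work are solid. World frame = base frame: x ahead of the robot, y to its left, z up, the work surface at z = 0. Lengths are in m, angles in rad, forces in N, time in s.
With the tool pointing down it reaches from about 0.35 to 0.9 m from the base axis. Payload 7.2 kg.
Tool frame: the origin (TCP) lies on the mounting face of the last link; the fingertips stand 182 mm ahead of it and the grasp point (between the pads) lies 163 mm ahead of it (grip_point_offset is the distance from the TCP to the grasp point, in m); z points along the fingers, y is the line along which they close (so a half turn about z gives the same grasp; the last joint's range is limited). The gripper opens to 88 mm and grips with 3 to 60 N. Pads are 20 mm wide; open, the fingers measure 115 mm over their backs; the gripper's body (75 mm by 178 mm) begins 61 mm behind the grasp point.
Start: joints at [1.205, 0.411, -0.013, 1.596, 0.006, 1.134, -0.082], TCP at [0.183, -0.597, 0.405] pointing down, gripper open.
Joint ranges: [-2.95, 2.95], [-0.29, 1.99], [-1.47, 1.44], [0.14, 2.54], [-1.03, 4.17], [0.13, 1.85], [-2.86, 2.86]. Speed limits (rad/s): [2.39, 2.39, 3.01, 3.01, 3.14, 3.14, 3.14].

INTERFACE

Orientations are given as a rotation vector (axis times angle).
In Python, from workcell import * gives the robot as it stands. The module is installed in compiled form; this text tells all that it offers.
- The arm moves only by the tool step_arm, never from a script. Its argument "targets" is a list of rows, each a list of 6 numbers: the shift along the tool's x, y, z in m, then the turn, a rotation vector about the tool's x, y, z in degrees. A call has 1 to 10 rows; each row shifts and turns the commanded pose from where the row before left it, along the tool's axes as they then stand; what a row does not reach is not made up. A row lasts 1/12 s, in which the tool goes at most 41.7 mm and 7.16 degrees, less where a joint would pass 70% of its speed; a pose out of reach is approached as far as the arm can. A call with a gripper value outside its range is refused whole. "claw" is the closure, from -1 (fully open) to 1 (shut), set as the call begins (left out, the last holds). The fingers move at their own pace and stop on an object; "grip_force" is the grip in N (left out, the last holds). Time passes only in rows, so rows that do not move let the fingers close. It gives the time, the measured TCP pose, the force, the opening and the grip force at its end, in the units of the state.
- state(): the state, without advancing time (a new reading comes with each control period).
- camera(name): name is "scene" or "top" or "wrist"; returns the picture (384x512x3 uint8, blue, green, red); there is no depth.
- camera_params(name): a dict with "vertical_fov" (degrees; the focal length in pixels is half the picture's height over the tangent of half this angle, whatever the lens; pixels are square), "cx", "cy" (the principal point, pixels), "k1" (the pictures are not rectified: a ray, as slopes to the right and down, at radius r is drawn at 1 + k1 r^2 times it, then the intrinsics apply), "R" (3x3) and "t" (3): a world point X has camera coordinates R X + t; the wrist camera has in their place "T_tool_cam" (4x4, takes a point from camera to tool coordinates, whose origin is the TCP and whose axes are the flange's). Camera axes: x right, y down, z forward; pixel columns grow to the right and rows downward; lengths in m; the calibration is good to about 2 mm. A picture is of the moment at which its call begins: read the wrist's pose just before it. camera_params takes no time and is no camera call.
- sign_off(): hands the job in; it is judged then, once.
Trained networks look in the newest picture that a camera, given by its name, has taken for a name from the list of things; names that differ only in an ending like _2 or _b are one class to them, and where a whole thing is asked for, a point or a joint stands for the part that bears it (a point fixed in the world has none). Each returns a list of dicts, best first, with "conf" (0 to 1); they miss things now and then, are a little off and sometimes report something else, mostly with a low value. They report only what shows in the picture. A call takes as long as a camera call.
- cut_out(thing, camera): "pixels" (384x512 bool, what is visible of it) and "extent" ([left, top, right, bottom] in pixels, round what is visible of it).
- pinpoint(thing, camera): "centre" ([row, column] in pixels: a listed point, or the origin of a listed thing).
The state is a dict: "time_s": time; "joints": joint angles; "qd": joint speeds; "joint_torque": joint torques, N m; "tool_pos": TCP position; "orientation": TCP orientation; "ft_force": force on the tool from outside, world axes, zero at the start; "torque": the same for the moment, N m; "width": finger opening in m; "grip_force": force on a finger pad.
Only numpy, scipy, OpenCV 4.12 (cv2) and the standard library are available. Lean on these libraries where they do the work, as an engineer would, in place of code of your own. Each camera call takes 0.05 s, during which the arm holds its last target. There are 200 camera calls.

TASK

The spice jar standing in the open supplies drawer is too tall to go in: lift it out and stand it upright on the steel tray next to the other jar. Then lay the roll of labels flat in the drawer bay that the jar has left, leaving the roll of tape in the bay beside it and everything else where it is. Finally push the drawer fully home, steadily and without slamming, until it snaps in at its catch and stays shut.

Things in the scene. Friction and masses are not known exactly. Their poses are not given: they have to be found in the camera images.
- cabinet: Low bench-top supplies cabinet (plain sheet metal, 210 deep x 290 wide x 92 mm high, fixed on the table at the robot's left, one drawer). Origin: under the middle of its front face, at table height. x axis: from its front straight back, y to the left as seen from the front, z up; the drawer opens along -x. Clear height over the drawer floor, under the cabinet's top: 69 mm.
- drawer (a joint): How far the drawer is open, m: 0 home, 0.20 most; starts 0.16 to 0.185. About 1 N friction. A spring roller catch resists from about 14 to 6 mm before home, with at most about 12 N, and presses the drawer back out if let go there; pushed to within about 4 mm, the catch pulls it home and holds it.
- drawer_front (a point): Point on the outer face of the white drawer front (286 wide, 14 thick, 10 to 88 mm above the table), on its middle line, 72 mm above the table; axes as the cabinet's. Drawer home: at x = -14, y = 0 mm in the cabinet's frame. A bar handle, 100 mm wide, 8 mm thick, stands out 28 mm at 34 mm above the table; over it the front is flat but for a thin card holder at the left.
- bay_left (a point): Centre of the floor of the drawer's front left bay, 19 mm above the table; axes as the cabinet's, moves with the drawer. The bay is 136 mm long (x) and 126 mm wide (y). It lies wholly in front of the cabinet when the drawer is open. Its divider walls rise 45 to 50 mm above its floor, the drawer front 69 mm.
- bay_right (a point): The same for the front right bay. One of the two bays holds the tall jar, the other the roll of tape; which is which varies.
- jar: The spice jar that starts standing in the drawer: round, white cap, labelled body, 47 mm across, 98 mm tall, about 0.2 kg, z up along it. Origin: centre of its underside.
- other_jar: The other spice jar, with a dark cap, round, 44 mm across, 96 mm tall, 0.2 kg, standing on the right part of the tray and to be left there. Origin: centre of its underside.
- tray: Shallow open steel tray, 130 (x) x 190 (y) mm, rim 16 mm high, walls and floor 3 mm, fixed on the table near the front edge, right of the drawer. Origin: centre of its underside.
- tray_free (a point): Middle of the free left part of the tray, on its floor, 3 mm above the table; the other jar stands about 90 mm from here.
- label_roll: Roll of white labels lying flat on the table at the robot's right, round, 68 mm across, 40 mm high, about 0.14 kg; no open hole to grip by. Origin: centre of its underside, z along the roll's axis, up.
- tape_roll: Roll of brown packing tape lying flat in one of the drawer's front bays, 96 mm across, 48 mm high, 0.15 kg. Origin: centre of its underside, z along its axis, up.
- cup: Small measuring cup, 57 mm across, 51 mm high, standing on the table behind the sealer's left end: a bystander. Origin: centre of its underside.
- impulse_sealer: Blue bag sealer fixed on the table in the middle of the work: an obstacle, 100 (x) x 396 (y) mm, turned 0.14 rad; body and closed arm 98 mm high, knob at its right end 142 mm high. Origin: centre of its underside. Carry things over it or round it.

How it is judged:
By the outcome, as a careful person would: the job done as asked, in the order asked, and still so for the second after the job is handed in, with the robot touching nothing.
It also fails if it takes over 72 s, if anything falls off the work surface, if the arm or the gripper's body presses on something with over 40 N, if the wrist force passes 120 N, or if a joint passes its speed limit or range.

## Working session

There is one attempt and no reset: what is moved stays moved. The work goes in short steps, Python scripts to look and compute and a tool call to move; the robot and the scene stay as the last step left them, time stands still between calls to the robot, and variables do not carry over. Pictures are saved under pics/ and viewed, at most 10 in all, crops included, and the job is handed in when it is done.

Besides the shell and the picture viewer there is one more tool, called after "Call:" in YAML: its name, and indented under it one key for each argument. step_arm: Moves the arm, as the interface text tells. Its arguments: {"type":"object","properties":{"targets":{"type":"array","items":{"type":"array","items":{"type":"number"}}},"claw":{"type":"number"},"grip_force":{"type":"number"}},"required":["targets"]}

```bash
mkdir -p pics
cat > h.py <<'E'
from workcell import *
import numpy as np, cv2
from scipy.spatial.transform import Rotation as Ro
def ray(cam,px,st=None):
    p=camera_params(cam); f=192/np.tan(np.radians(p["vertical_fov"])/2)
    d=np.array([(px[1]-p["cx"])/f,(px[0]-p["cy"])/f]); u=d.copy()
    for _ in range(30): u=d/(1+p["k1"]*(u@u))
    v=np.array([u[0],u[1],1])
    if cam=="wrist":
        T=np.array(p["T_tool_cam"]); R=Ro.from_rotvec(st["orientation"]).as_matrix()
        return R@T[:3,3]+np.array(st["tool_pos"]), R@T[:3,:3]@v
    R=np.array(p["R"]); return -R.T@np.array(p["t"]), R.T@v
def at_z(cam,px,z,st=None):
    o,d=ray(cam,px,st); return o+d*(z-o[2])/d[2]
def proj(cam,X,st=None):
    p=camera_params(cam); f=192/np.tan(np.radians(p["vertical_fov"])/2)
    if cam=="wrist":
        T=np.array(p["T_tool_cam"]); R=Ro.from_rotvec(st["orientation"]).as_matrix()
        c=T[:3,:3].T@(R.T@(np.array(X)-st["tool_pos"])-T[:3,3])
    else: c=np.array(p["R"])@np.array(X)+np.array(p["t"])
    u=c[:2]/c[2]; u=u*(1+p["k1"]*(u@u)); return np.array([p["cy"]+f*u[1],p["cx"]+f*u[0]])
E
python3 - <<'E'
from h import *
s=state(); print(s)
Z=dict(cabinet=0,drawer_front=.072,bay_left=.019,bay_right=.019,jar=.019,other_jar=.003,tray=0,tray_free=.003,label_roll=0,tape_roll=.019,cup=0,impulse_sealer=0)
ims=[]
for c in("scene","top"):
    im=camera(c); cv2.imwrite(f"pics/{c}0.png",im); ims.append(im)
    for k,z in Z.items():
        for r in pinpoint(k,c)[:2]:
            print(c,k,round(r["conf"],2),np.round(r["centre"],1),np.round(at_z(c,r["centre"],z),3))
print(camera_params("wrist"))
cv2.imwrite("pics/a.png",cv2.resize(np.vstack(ims),None,fx=.78,fy=.78))
E
```

```text
{'time_s': 0.0, 'joints': array([ 1.20480673,  0.41191342, -0.01272186,  1.59700094,  0.00560418,
        1.13428461, -0.08218643]), 'qd': array([ 0.00050917, -0.00096556, -0.00083197, -0.00011481,  0.00131637,
       -0.00166484, -0.00043711]), 'joint_torque': array([-5.67793722e-05, -5.87962890e+01,  6.41918611e-01, -2.91074735e+01,
       -5.37159364e-02,  1.82930985e-02,  1.25903498e-04]), 'tool_pos': array([ 0.18330704, -0.59730879,  0.40381801]), 'orientation': array([-3.10530549e+00, -4.65888664e-01,  5.36835996e-04]), 'ft_force': array([ 0.15128779, -0.29770822, -0.66874422]), 'torque': array([-0.00358381,  0.00503967,  0.03258749]), 'grip_force': 0.0, 'width': 0.08751925663268639}
scene cabinet 0.73 [246.1 187.1] [0.536 0.293 0.   ]
scene cabinet 0.66 [173.8 351.2] [ 0.481 -0.295  0.   ]
scene drawer_front 0.75 [259.  238.1] [0.369 0.242 0.072]
scene drawer_front 0.54 [244.4 188.3] [0.48  0.313 0.072]
scene bay_left 0.59 [273.8 196. ] [0.429 0.328 0.019]
scene bay_right 0.66 [241.6 226.8] [0.47  0.208 0.019]
scene jar 0.82 [275.1 199.4] [0.421 0.323 0.019]
scene jar 0.26 [19
[... 832 characters left out ...]
.069  0.   ]
top tray_free 0.83 [239.8 272.2] [ 0.409 -0.015  0.003]
top tape_roll 0.85 [227.9 196.4] [0.448 0.21  0.019]
top cup 0.54 [150.1 248.1] [0.685 0.052 0.   ]
top impulse_sealer 0.84 [190.6 291.8] [ 0.557 -0.078  0.   ]
{'vertical_fov': 64.68658823436887, 'cx': 258.4355633366911, 'cy': 193.31594375716227, 'k1': -0.07431483564267785, 'T_tool_cam': array([[ 1.19716480e-03, -9.68213299e-01, -2.50123118e-01,
         6.84256667e-02],
       [ 9.99999232e-01,  1.23906199e-03, -1.00447212e-05,
         7.84430278e-04],
       [ 3.19643481e-04, -2.50122913e-01,  9.68214039e-01,
         1.92733948e-02],
       [ 0.00000000e+00,  0.00000000e+00,  0.00000000e+00,
         1.00000000e+00]])}
```

View pics/a.png

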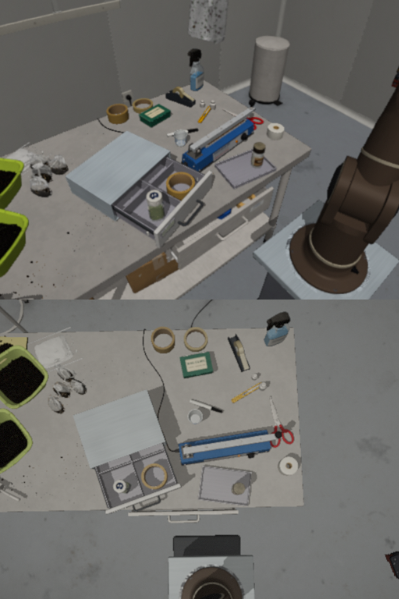

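The scene view shows the jar standing in the left bay at about (199,275) and the tape in the right bay. The top view shows the label roll at about (369,212), which the network missed there. I'm moving over the label roll for a wrist look.

Call:
step_arm:
  targets:
    - [0.026,-0.0143,0,0,0,0]
    - [0.026,-0.0143,0,0,0,0]
    - [0.026,-0.0143,0,0,0,0]
    - [0.026,-0.0143,0,0,0,0]
    - [0.026,-0.0143,0,0,0,0]
    - [0.026,-0.0143,0,0,0,0]
    - [0.026,-0.0143,0,0,0,0]

```text
time_s: 1.88
tool_pos: [0.3288, -0.4472, 0.4048]
orientation: [3.106, 0.466, 0.0]
ft_force: [-0.3, 0.4, -0.2]
width: 0.0878
grip_force: 0.0
```

Call:
step_arm:
  targets:
    - [0.026,-0.0143,0,0,0,0]
    - [0.026,-0.0143,0,0,0,0]
    - [0.026,-0.0143,0,0,0,0]
    - [0.026,-0.0143,0,0,0,0]
    - [0.026,-0.0143,0,0,0,0]
    - [0.026,-0.0143,0,0,0,0]
    - [0,0,0,0,0,0]
    - [0,0,0,0,0,0]

```text
time_s: 2.55
tool_pos: [0.4531, -0.3191, 0.4047]
orientation: [-3.106, -0.472, -0.001]
ft_force: [-1.2, -0.3, 0.4]
width: 0.0879
grip_force: 0.0
```

```bash
cat >> h.py <<'E'
def look(things,cam="wrist",name=None):
    s=state(); im=camera(cam)
    if name: cv2.imwrite(f"pics/{name}.png",im)
    for k,z,zt in things:
        for r in pinpoint(k,cam)[:1]: print(k,"pin",round(r["conf"],2),np.round(r["centre"]),np.round(at_z(cam,r["centre"],z,s),4))
        for r in cut_out(k,cam)[:1]:
            q=r["pixels"].astype(np.uint8); c,_=cv2.findContours(q,0,1); c=max(c,key=cv2.contourArea)
            P=np.array([at_z(cam,(p[0][1],p[0][0]),zt,s)[:2] for p in c],np.float32)
            (e,n,a)=cv2.minAreaRect(P); cc,rr=cv2.minEnclosingCircle(P)
            print(k,"cut",round(r["conf"],2),np.round(r["extent"]),"rect",np.round(e,4),np.round(n,4),round(a,1),"circ",np.round(cc,4),round(rr,4))
    return s,im
def togo(x,y,z,s=None,yaw=None):
    s=s or state(); R=Ro.from_rotvec(s["orientation"])
    print("pos",np.round(s["tool_pos"],4),"yaw",np.round(np.arctan2(*R.as_matrix()[[1,0],0]),4),"tilt",np.round(R.as_matrix()[:,2],4),"tooldelta",np.round(R.inv().apply(np.array([x,y,z])-s["tool_pos"]),4))
E
python3 - <<'E'
from h import *
s,im=look([("label_roll",0,.04)],name="w1")
togo(.42,.30,.404)
E
```

```text
label_roll pin 0.88 [145. 249.] [ 0.4804 -0.2992  0.    ]
label_roll cut 0.74 [221. 115. 281. 177.] rect [ 0.4832 -0.3016] [0.0678 0.066 ] 17.3 circ [ 0.4829 -0.3019] 0.0345
pos [ 0.4511 -0.3217  0.4046] yaw 0.2961 tilt [-6.e-04 -6.e-04 -1.e+00] tooldelta [ 1.517e-01 -6.037e-01  3.000e-04]
```

Call:
step_arm:
  targets:
    - [0.008,-0.0335,0,0,0,0]
    - [0.008,-0.0335,0,0,0,0]
    - [0.008,-0.0335,0,0,0,0]
    - [0.008,-0.0335,0,0,0,0]
    - [0.008,-0.0335,0,0,0,0]
    - [0.008,-0.0335,0,0,0,0]
    - [0.008,-0.0335,0,0,0,0]
    - [0.008,-0.0335,0,0,0,0]
    - [0.008,-0.0335,0,0,0,0]
    - [0.008,-0.0335,0,0,0,0]

```text
time_s: 3.53
tool_pos: [0.4296, 0.0232, 0.4049]
orientation: [3.107, 0.461, 0.001]
ft_force: [0.6, 0.1, -0.7]
width: 0.0878
grip_force: 0.0
```

Call:
step_arm:
  targets:
    - [0.005,-0.0335,0,0,0,0]
    - [0.005,-0.0335,0,0,0,0]
    - [0.005,-0.0335,0,0,0,0]
    - [0.005,-0.0335,0,0,0,0]
    - [0.005,-0.0335,0,0,0,0]
    - [0.005,-0.0335,0,0,0,0]
    - [0,0,0,0,0,0]
    - [0,0,0,0,0,0]
    - [0,0,0,0,0,0]

```text
time_s: 4.28
tool_pos: [0.4004, 0.2226, 0.4044]
orientation: [3.106, 0.463, -0.001]
ft_force: [0.1, -0.9, -0.6]
width: 0.0879
grip_force: 0.0
```

Run:
```python
from h import *
s,im=look([("jar",.019,.117),("bay_left",.019,.069),("bay_right",.019,.069),("tape_roll",.019,.067),("drawer_front",.072,.088),("cabinet",0,.092)],name="w2")
togo(.42,.30,.404)
```

```text
jar pin 0.68 [129. 285.] [0.4598 0.2064 0.019 ]
jar cut 0.81 [131. 111. 206. 170.] rect [0.4213 0.3117] [0.0461 0.0634] 42.7 circ [0.4218 0.312 ] 0.0326
bay_left cut 0.68 [ 92.  24. 373. 223.] rect [0.441  0.2677] [0.1991 0.3023] 19.0 circ [0.4357 0.2651] 0.1706
bay_right pin 0.59 [126. 286.] [0.4636 0.2073 0.019 ]
bay_right cut 0.7 [ 88.  25. 374. 226.] rect [0.4416 0.267 ] [0.1981 0.3005] 19.0 circ [0.4358 0.2649] 0.1698
tape_roll pin 0.72 [135. 184.] [0.4184 0.3199 0.019 ]
tape_roll cut 0.82 [244.  92. 335. 184.] rect [0.4519 0.2046] [0.0929 0.0928] 20.2 circ [0.452  0.2029] 0.048
drawer_front pin 0.82 [210. 234.] [0.3626 0.2372 0.072 ]
drawer_front cut 0.69 [ 89.  28. 373. 226.] rect [0.4428 0.2657] [0.1859 0.2824] 19.2 circ [0.437  0.2633] 0.1593
cabinet pin 0.9 [ 49. 228.] [0.529 0.299 0.   ]
cabinet cut 0.93 [ 65.   0. 383. 224.] rect [0.4563 0.2729] [0.216  0.2914] 17.6 circ [0.4636 0.2751] 0.1761
pos [0.3998 0.2241 0.4046] yaw 0.2978 tilt [-0. -0. -1.] tooldelta [ 0.0416 -0.0667  0.0006]
```

View pics/w2.png

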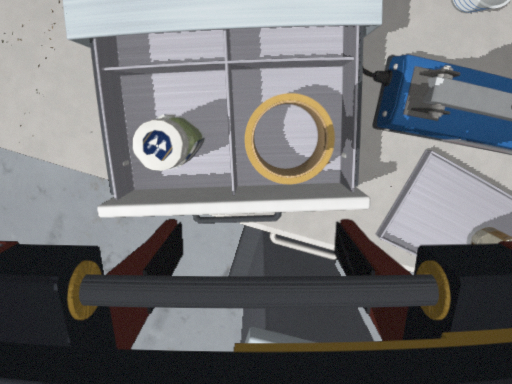

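The wrist view shows the jar cap centred at about (160,144) in the left bay and the tape ring at (290,138) in the right bay. The drawer front's outer top edge runs from (100,214) to (368,208).

Run:
```python
from h import *
s=state()
for n,p,z in [("cap",(144,160),.117),("frontL",(214.5,100),.088),("frontR",(207.5,368),.088),("inL",(205,100),.088),("inR",(198,368),.088),("cabL",(38,70),.092),("cabR",(24,381),.092),("leftwallTopFront",(196,113),.069),("midFront",(190,232),.067),("midBack",(64,229),.067),("rightwallFront",(188,350),.067),("leftBack",(68,105),.067),("rBack",(60,354),.067)]:
    print(n,np.round(at_z("wrist",p,z,s)[:2],4))
R=Ro.from_rotvec(s["orientation"])
im=cv2.imread("pics/w2.png"); cv2.imwrite("pics/w2c.png",cv2.resize(im[90:230,80:400],None,fx=2.5,fy=2.5,interpolation=2))
```

```text
cap [0.4166 0.3197]
frontL [0.3207 0.3738]
frontR [0.411  0.1079]
inL [0.3311 0.3755]
inR [0.4204 0.1118]
cabL [0.4836 0.4318]
cabR [0.5766 0.1619]
leftwallTopFront [0.3373 0.3714]
midFront [0.3819 0.2477]
midBack [0.5046 0.286 ]
rightwallFront [0.4219 0.1259]
leftBack [0.4662 0.406 ]
rBack [0.5456 0.1688]
```

View pics/w2c.png

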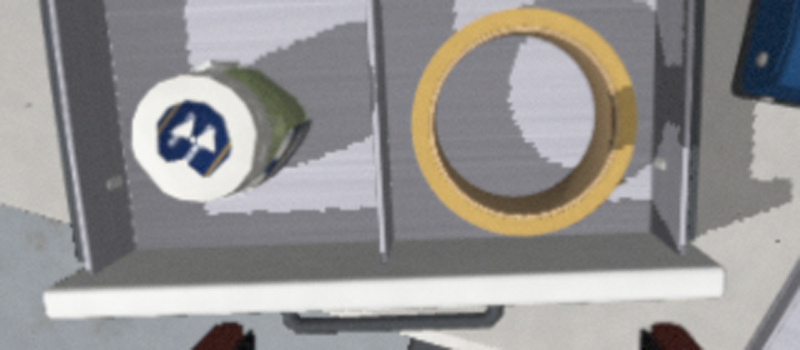

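Call:
step_arm:
  targets:
    - [0.0109,-0.0215,0,0,0,-0.3]
    - [0.0109,-0.0215,0,0,0,-0.3]
    - [0.0109,-0.0215,0,0,0,-0.3]
    - [0.0109,-0.0215,0,0,0,-0.3]
    - [0,0,0.02,0,0,0]
    - [0,0,0.02,0,0,0]
    - [0,0,0.02,0,0,0]
    - [0,0,0,0,0,0]
    - [0,0,0,0,0,0]

```text
time_s: 5.68
tool_pos: [0.4153, 0.3192, 0.3441]
orientation: [3.101, 0.499, -0.003]
ft_force: [-0.6, 0.3, 0.6]
width: 0.0878
grip_force: 0.0
```

Run:
```python
from h import *
s,im=look([("jar",.019,.117)],name="w3")
togo(.416,.319,.261)
```

```text
jar pin 0.81 [181. 257.] [0.417  0.3204 0.019 ]
jar cut 0.61 [225. 156. 289. 242.] rect [0.4213 0.3215] [0.0521 0.0538] 65.8 circ [0.4238 0.3228] 0.031
pos [0.4158 0.3196 0.346 ] yaw 0.3187 tilt [ 0.0016  0.0012 -1.    ] tooldelta [-0.0002  0.0007  0.085 ]
```

View pics/w3.png

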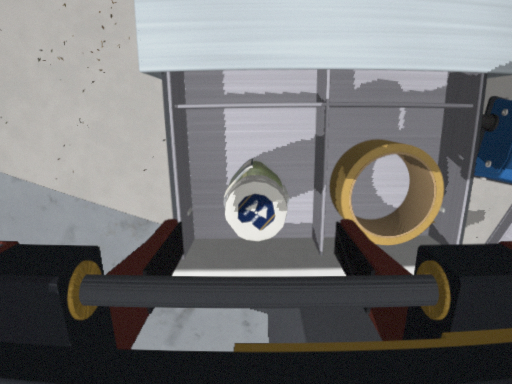

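The wrist view shows the jar centred between the fingers, with the cap at (256,210). Next I descend and grip.

Call:
step_arm:
  targets:
    - [0,0,0.02,0,0,0]
    - [0,0,0.02,0,0,0]
    - [0,0,0.02,0,0,0]
    - [0,0,0.015,0,0,0]
    - [0,0,0.009,0,0,0]
    - [0,0,0,0,0,0]

```text
time_s: 6.33
tool_pos: [0.4155, 0.319, 0.26]
orientation: [3.101, 0.498, -0.002]
ft_force: [0.7, -0.3, 0.4]
width: 0.0877
grip_force: 0.0
```

Call:
step_arm:
  targets:
    - [0,0,0,0,0,0]
    - [0,0,0,0,0,0]
    - [0,0,0,0,0,0]
    - [0,0,0,0,0,0]
    - [0,0,0,0,0,0]
    - [0,0,0,0,0,0]
    - [0,0,0,0,0,0]
    - [0,0,0,0,0,0]
  claw: 1
  grip_force: 20

```text
time_s: 7.0
tool_pos: [0.4156, 0.3196, 0.2611]
orientation: [-3.101, -0.499, -0.002]
ft_force: [0.2, 1.5, 4.5]
width: 0.0524
grip_force: 20.0
```

Call:
step_arm:
  targets:
    - [0,0,-0.005,0,0,0]
    - [0,0,-0.015,0,0,0]
    - [0,0,-0.02,0,0,0]
    - [0,0,-0.02,0,0,0]
    - [0,0,-0.02,0,0,0]
    - [0,0,-0.02,0,0,0]
    - [0,0,-0.01,0,0,0]
    - [0,0,0,0,0,0]
    - [0,0,0,0,0,0]

```text
time_s: 7.75
tool_pos: [0.4155, 0.3188, 0.3703]
orientation: [3.101, 0.498, 0.0]
ft_force: [0.1, -1.4, -1.9]
width: 0.0528
grip_force: 20.0
```

Run:
```python
from h import *
s,im=look([("jar",.129,.227)],name="w4"); print(s["width"],s["ft_force"],s["grip_force"])
togo(.41,-.013,.371)
for c in("top","scene"):
    camera(c)
    for k,z in(("tray_free",.003),("tray",0),("other_jar",.003)):
        for r in pinpoint(k,c)[:1]: print(c,k,r["conf"],np.round(at_z(c,r["centre"],z),4))
    for r in cut_out("tray",c)[:1]:
        q=r["pixels"].astype(np.uint8); k,_=cv2.findContours(q,0,1); k=max(k,key=cv2.contourArea)
        P=np.array([at_z(c,(p[0][1],p[0][0]),.012)[:2] for p in k],np.float32); print(r["conf"],cv2.minAreaRect(P))
```

```text
jar pin 0.85 [206. 259.] [0.4167 0.318  0.129 ]
jar cut 0.84 [210. 173. 310. 312.] rect [0.4359 0.3236] [0.0468 0.0445] 17.3 circ [0.4314 0.3229] 0.0282
0.052768231216155925 [ 0.14774462 -1.38705818 -1.93930132] 19.98577482701924
pos [0.4153 0.3188 0.3692] yaw 0.3188 tilt [-0.0019 -0.0015 -1.    ] tooldelta [-0.109   0.3134 -0.0013]
top tray_free 0.67 [ 0.4073 -0.0229  0.003 ]
top tray 0.62 [ 0.4119 -0.0559  0.    ]
0.97 ((0.41298216581344604, -0.06226854771375656), (0.19450563192367554, 0.1313614398241043), 81.10511016845703)
scene tray_free 0.73 [ 0.4185 -0.0138  0.003 ]
scene tray 0.93 [ 0.4107 -0.0543  0.    ]
scene other_jar 0.98 [ 0.408  -0.1109  0.003 ]
0.65 ((0.41033506393432617, -0.056200891733169556), (0.20148716866970062, 0.1452856957912445), 82.76823425292969)
```

View pics/w4.png

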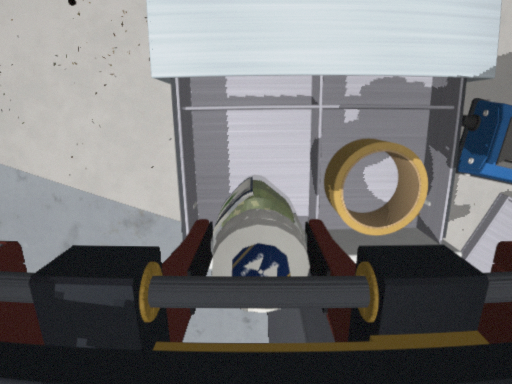

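The jar is held upright in the fingers, clear of the drawer. I carry it to the tray's free part, about (.415, -.018).

Call:
step_arm:
  targets:
    - [-0.004,0.013,0,0,0,0]
    - [-0.0088,0.0267,0,0,0,0]
    - [-0.0088,0.0267,0,0,0,0]
    - [-0.0088,0.0267,0,0,0,0]
    - [-0.0088,0.0267,0,0,0,0]
    - [-0.0088,0.0267,0,0,0,0]
    - [-0.0088,0.0267,0,0,0,0]
    - [-0.0088,0.0267,0,0,0,0]
    - [-0.0088,0.0267,0,0,0,0]
    - [-0.0088,0.0267,0,0,0,0]

```text
time_s: 9.23
tool_pos: [0.4157, 0.0513, 0.3709]
orientation: [3.102, 0.499, 0.001]
ft_force: [0.0, -0.3, -2.6]
width: 0.0529
grip_force: 20.0
```

Call:
step_arm:
  targets:
    - [-0.0088,0.0267,0,0,0,0]
    - [-0.0088,0.0267,0,0,0,0]
    - [-0.0048,0.0137,0,0,0,0]
    - [0,0,0.01,0,0,0]
    - [0,0,0.02,0,0,0]
    - [0,0,0.02,0,0,0]
    - [0,0,0.02,0,0,0]
    - [0,0,0.01,0,0,0]
    - [0,0,0,0,0,0]
    - [0,0,0,0,0,0]

```text
time_s: 10.07
tool_pos: [0.4157, -0.0175, 0.2906]
orientation: [-3.101, -0.5, 0.001]
ft_force: [-0.1, 0.0, -2.1]
width: 0.0528
grip_force: 20.0
```

Run:
```python
from h import *
s,im=look([("other_jar",.003,.099),("tray_free",.003,.01),("jar",.046,.144)],name="w5")
togo(.415,-.018,.246); print(s["ft_force"])
for k in("jar","tray","tray_free","other_jar"):
  camera("scene")
  for r in pinpoint(k,"scene")[:1]: print(k,r["conf"],np.round(at_z("scene",r["centre"],.045 if k=="jar" else .003),4))
```

```text
other_jar pin 0.73 [237. 342.] [ 0.3993 -0.1073  0.003 ]
tray_free pin 0.64 [189. 256.] [ 0.4181 -0.0151  0.003 ]
tray_free cut 0.8 [176.  98. 431. 275.] rect [ 0.4112 -0.0621] [0.1952 0.134 ] 81.3 circ [ 0.4106 -0.0625] 0.1168
jar pin 0.76 [204. 256.] [ 0.4167 -0.0161  0.046 ]
jar cut 0.96 [210. 173. 309. 275.] rect [ 0.4346 -0.0123] [0.048  0.0461] 19.1 circ [ 0.4299 -0.0141] 0.0292
pos [ 0.4159 -0.0181  0.2913] yaw 0.3185 tilt [ 1.3e-03 -3.0e-04 -1.0e+00] tooldelta [-0.0008 -0.0004  0.0453]
[-0.08352597  0.04395005 -2.07444696]
jar 0.47 [0.4944 0.3079 0.045 ]
tray 0.81 [ 0.415 -0.06   0.003]
tray_free 0.59 [ 0.4194 -0.0213  0.003 ]
other_jar 0.87 [ 0.4065 -0.1115  0.003 ]
```

View pics/w5.png

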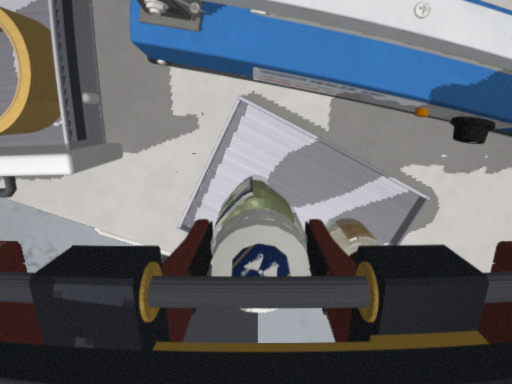

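The jar hangs over the free left part of the tray, with the other jar at about (355,235) clear to the right. I lower it in small steps.

Call:
step_arm:
  targets:
    - [0,0,0.012,0,0,0]
    - [0,0,0.015,0,0,0]
    - [0,0,0.01,0,0,0]
    - [0,0,0.004,0,0,0]
    - [0,0,0.002,0,0,0]
    - [0,0,0,0,0,0]

```text
time_s: 11.32
tool_pos: [0.4157, -0.0181, 0.2474]
orientation: [-3.101, -0.499, 0.001]
ft_force: [0.3, -0.3, -1.5]
width: 0.0531
grip_force: 20.0
```

Call:
step_arm:
  targets:
    - [0,0,0.0015,0,0,0]
    - [0,0,0.001,0,0,0]
    - [0,0,0,0,0,0]

```text
time_s: 11.57
tool_pos: [0.4158, -0.0181, 0.2454]
orientation: [3.102, 0.498, 0.001]
ft_force: [-0.6, 0.1, -2.3]
width: 0.0527
grip_force: 20.0
```

Call:
step_arm:
  targets:
    - [0,0,0.001,0,0,0]
    - [0,0,0.001,0,0,0]
    - [0,0,0,0,0,0]

```text
time_s: 11.82
tool_pos: [0.4163, -0.0175, 0.2446]
orientation: [3.101, 0.499, 0.003]
ft_force: [-4.4, 2.1, 18.5]
width: 0.0524
grip_force: 20.1
```

Call:
step_arm:
  targets:
    - [0,0,-0.001,0,0,0]
    - [0,0,0,0,0,0]
    - [0,0,0,0,0,0]
    - [0,0,0,0,0,0]
    - [0,0,0,0,0,0]
  claw: -0.75

```text
time_s: 12.23
tool_pos: [0.4157, -0.0182, 0.2441]
orientation: [3.102, 0.498, -0.0]
ft_force: [0.5, 0.1, -0.6]
width: 0.0766
grip_force: 0.0
```

Call:
step_arm:
  targets:
    - [0,0,-0.01,0,0,0]
    - [0,0,-0.02,0,0,0]
    - [0,0,-0.025,0,0,0]
    - [0,0,-0.03,0,0,0]
    - [0,0,-0.03,0,0,0]
    - [0,0,-0.02,0,0,0]
    - [0,0,-0.01,0,0,0]
    - [0,0,0,0,0,0]

```text
time_s: 12.9
tool_pos: [0.4161, -0.018, 0.3914]
orientation: [3.1, 0.498, 0.006]
ft_force: [-0.0, -0.3, -0.6]
width: 0.0769
grip_force: 0.0
```

Call:
step_arm:
  targets:
    - [-0.0029,0.0322,0,0,0,0]
    - [-0.0029,0.0322,0,0,0,0]
    - [-0.0029,0.0322,0,0,0,0]
    - [-0.0029,0.0322,0,0,0,0]
    - [-0.0029,0.0322,0,0,0,0]
    - [-0.0029,0.0322,0,0,0,0]
    - [-0.0029,0.0322,0,0,0,0]
    - [-0.0029,0.0322,0,0,0,0]
    - [-0.0029,0.0322,0,0,0,0]
    - [0,0,0,0,0,0]
  claw: -1

```text
time_s: 13.73
tool_pos: [0.481, -0.3077, 0.3866]
orientation: [3.103, 0.488, -0.004]
ft_force: [-1.7, 0.6, 0.2]
width: 0.0877
grip_force: 0.0
```

Run:
```python
from h import *
s,im=look([("label_roll",0,.04),("impulse_sealer",0,.098)],name="w6")
togo(.482,-.301,.191); print(s["width"],s["ft_force"])
sc=camera("top"); cv2.imwrite("pics/top1.png",sc)
for k in("jar","other_jar"):
  for r in pinpoint(k,"top")[:2]: print(k,r["conf"],np.round(at_z("top",r["centre"],.003),4))
cv2.imwrite("pics/b.png",np.vstack([cv2.resize(im,None,fx=.78,fy=.78),cv2.resize(sc[180:330,240:440],(399,299))]))
```

```text
label_roll pin 0.57 [169. 254.] [ 0.4821 -0.3021  0.    ]
label_roll cut 0.96 [222. 142. 280. 205.] rect [ 0.4847 -0.3011] [0.0703 0.0663] 18.0 circ [ 0.4845 -0.3013] 0.0355
impulse_sealer pin 0.7 [51. 79.] [ 0.5536 -0.0659  0.    ]
impulse_sealer cut 0.72 [  0.   0. 249. 106.] rect [ 0.5588 -0.1581] [0.0816 0.2232] 7.6 circ [ 0.5655 -0.1561] 0.1132
pos [ 0.4817 -0.3     0.3883] yaw 0.3206 tilt [-0.0012  0.0013 -1.    ] tooldelta [1.000e-04 1.400e-03 1.973e-01]
0.08774664415873067 [-1.69663137  0.61580035  0.21895814]
jar 0.73 [ 0.4231 -0.0215  0.003 ]
other_jar 0.6 [ 0.3995 -0.1085  0.003 ]
```

View pics/b.png

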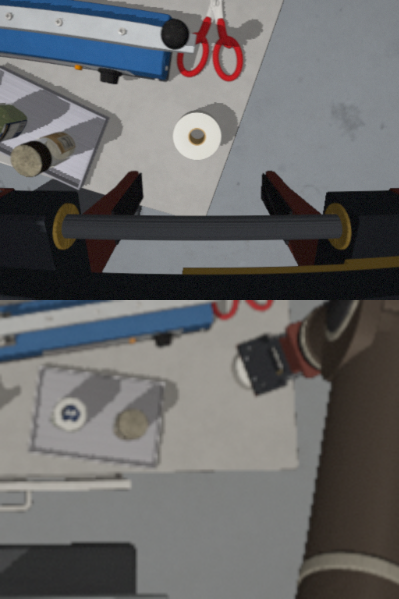

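The jar and the other jar both stand in the tray, and the label roll is centred between the fingers at about (251,174). I descend to grasp the roll.

Call:
step_arm:
  targets:
    - [0.001,0.001,0.015,0,0,0]
    - [0,0,0.03,0,0,0]
    - [0,0,0.03,0,0,0]
    - [0,0,0.03,0,0,0]
    - [0,0,0.03,0,0,0]
    - [0,0,0.02,0,0,0]
    - [0,0,0.01,0,0,0]
    - [0,0,0,0,0,0]

```text
time_s: 14.8
tool_pos: [0.4824, -0.3013, 0.2223]
orientation: [-3.099, -0.5, 0.004]
ft_force: [-0.2, 0.4, 0.8]
width: 0.0877
grip_force: 0.0
```

Call:
step_arm:
  targets:
    - [0,0,0.012,0,0,0]
    - [0,0,0.012,0,0,0]
    - [0,0,0.008,0,0,0]
    - [0,0,0,0,0,0]
    - [0,0,0,0,0,0]

```text
time_s: 15.22
tool_pos: [0.4829, -0.3021, 0.1919]
orientation: [-3.101, -0.499, 0.001]
ft_force: [0.7, 0.7, -0.1]
width: 0.0879
grip_force: 0.0
```

Call:
step_arm:
  targets:
    - [0,0,0,0,0,0]
    - [0,0,0,0,0,0]
    - [0,0,0,0,0,0]
    - [0,0,0,0,0,0]
    - [0,0,0,0,0,0]
    - [0,0,0,0,0,0]
  claw: 1
  grip_force: 20

```text
time_s: 15.72
tool_pos: [0.4831, -0.3021, 0.1926]
orientation: [3.101, 0.499, 0.001]
ft_force: [-1.2, 0.6, 5.0]
width: 0.067
grip_force: 20.0
```

Call:
step_arm:
  targets:
    - [0,0,-0.005,0,0,0]
    - [0,0,-0.02,0,0,0]
    - [0,0,-0.03,0,0,0]
    - [0,0,-0.03,0,0,0]
    - [0,0,-0.03,0,0,0]
    - [0,0,-0.03,0,0,0]
    - [0,0,-0.03,0,0,0]
    - [0,0,-0.015,0,0,0]
    - [0.003,-0.0154,0,0,0,0]
    - [0.0071,-0.0308,0,0,0,0]

```text
time_s: 16.55
tool_pos: [0.4773, -0.2574, 0.3823]
orientation: [3.101, 0.49, 0.001]
ft_force: [-0.6, 1.0, -2.4]
width: 0.0672
grip_force: 20.0
```

Call:
step_arm:
  targets:
    - [0.0071,-0.0308,0,0,0,0]
    - [0.0071,-0.0308,0,0,0,0]
    - [0.0071,-0.0308,0,0,0,0]
    - [0.0071,-0.0308,0,0,0,0]
    - [0.0071,-0.0308,0,0,0,0]
    - [0.0071,-0.0308,0,0,0,0]
    - [0.0071,-0.0308,0,0,0,0]
    - [0.0071,-0.0308,0,0,0,0]
    - [0.0071,-0.0308,0,0,0,0]

```text
time_s: 17.3
tool_pos: [0.4502, 0.0302, 0.3809]
orientation: [-3.102, -0.499, 0.003]
ft_force: [0.5, 0.0, -1.9]
width: 0.0673
grip_force: 20.0
```

Call:
step_arm:
  targets:
    - [0.0071,-0.0308,0,0,0,0]
    - [0.0071,-0.0308,0,0,0,0]
    - [0.0071,-0.0308,0,0,0,0]
    - [0.0071,-0.0308,0,0,0,0]
    - [0.0071,-0.0308,0,0,0,0]
    - [0.0071,-0.0308,0,0,0,0]
    - [0.0071,-0.0308,0,0,0,0]
    - [0.0071,-0.0308,0,0,0,0]
    - [0.0045,-0.0237,0,0,0,0]
    - [0,0,0,0,0,0]

```text
time_s: 18.13
tool_pos: [0.4223, 0.3089, 0.381]
orientation: [-3.097, -0.509, 0.003]
ft_force: [-0.8, 0.2, -1.7]
width: 0.0672
grip_force: 20.0
```

Run:
```python
from h import *
s,im=look([("bay_left",.019,.069),("bay_right",.019,.069),("tape_roll",.019,.067),("drawer_front",.072,.088),("label_roll",.19,.23)],name="w7")
togo(.423,.328,.211); print(s["width"],s["ft_force"])
for c in("top","scene"):
  camera(c)
  for k,z in(("bay_left",.019),("bay_right",.019),("drawer_front",.072),("tape_roll",.019)):
    for r in pinpoint(k,c)[:1]: print(c,k,r["conf"],np.round(at_z(c,r["centre"],z),4))
```

```text
bay_left pin 0.79 [171. 244.] [0.422  0.3264 0.019 ]
bay_left cut 0.71 [165.  78. 451. 267.] rect [0.4447 0.2637] [0.187  0.2774] 19.1 circ [0.4552 0.2665] 0.1606
bay_right pin 0.86 [175. 355.] [0.4588 0.2039 0.019 ]
bay_right cut 0.69 [162.  81. 452. 267.] rect [0.4447 0.2641] [0.1866 0.2766] 18.8 circ [0.4546 0.267 ] 0.1599
drawer_front cut 0.85 [165.  82. 454. 266.] rect [0.4475 0.2699] [0.1749 0.2572] 18.6 circ [0.4569 0.2723] 0.1483
label_roll pin 0.55 [233. 258.] [0.4212 0.3085 0.19  ]
label_roll cut 0.7 [191. 176. 324. 321.] rect [0.4385 0.3146] [0.0489 0.0662] 19.4 circ [0.4292 0.3108] 0.0351
pos [0.4257 0.3033 0.3822] yaw 0.3177 tilt [ 2.e-04 -2.e-04 -1.e+00] tooldelta [ 0.0052 -0.0243  0.1712]
0.0671926500042793 [-0.84552102  0.23754382 -1.74057649]
top bay_left 0.65 [0.5354 0.2954 0.019 ]
top bay_right 0.91 [0.4466 0.2144 0.019 ]
top drawer_front 0.83 [0.3561 0.2435 0.072 ]
top tape_roll 0.9 [0.4552 0.1974 0.019 ]
scene bay_left 0.76 [0.4158 0.33   0.019 ]
scene bay_right 0.56 [0.4678 0.2111 0.019 ]
scene drawer_front 0.77 [0.3659 0.2389 0.072 ]
scene tape_roll 0.79 [0.4485 0.2001 0.019 ]
```

View pics/w7.png

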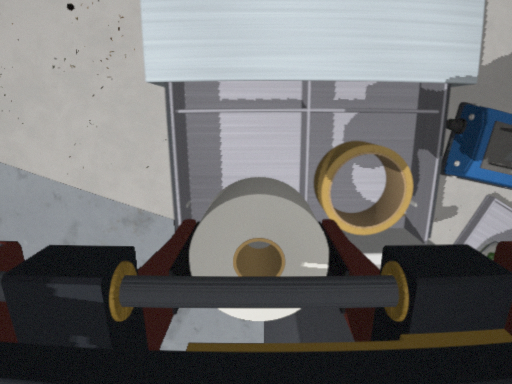

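The roll hangs in front of the bay; the left side wall shows at about (176,160) and the middle divider at (305,160). I work out the offset from the walls.

Run:
```python
from h import *
s=state()
a=.3177; ex=np.array([np.cos(a),np.sin(a)]); ey=np.array([-np.sin(a),np.cos(a)])
for n,p in [("Lwall",(160,176)),("div",(160,305)),("Rwall",(160,441)),("backdivL",(110,180)),("backdivR",(110,440)),("cabL",(82,147)),("cabR",(80,476))]:
    X=at_z("wrist",p,.067 if n[:3]!="cab" else .092,s)[:2]; d=X-s["tool_pos"][:2]; print(n,np.round(X,4),"tool x,y",np.round([d@ex,-d@ey],4))
togo(.423,.328,.211)
```

```text
Lwall [0.4247 0.3885] tool x,y [ 0.0257 -0.0806]
div [0.4645 0.2678] tool x,y [0.0259 0.0465]
Rwall [0.509  0.1367] tool x,y [0.0271 0.1849]
backdivL [0.4722 0.3971] tool x,y [ 0.0736 -0.0739]
backdivR [0.553  0.1594] tool x,y [0.0761 0.1771]
cabL [0.4878 0.4246] tool x,y [ 0.097  -0.0952]
cabR [0.5831 0.1524] tool x,y [0.1025 0.1931]
pos [0.4254 0.3039 0.3821] yaw 0.3189 tilt [ 0. -0. -1.] tooldelta [ 0.0053 -0.0237  0.1711]
```

Run:
```python
from h import *
a=.319; ey=np.array([-np.sin(a),np.cos(a)]); ex=np.array([np.cos(a),np.sin(a)])
P={"w2":([.3998,.2241,.4046],.2978),"w3":([.4158,.3196,.346],.3187),"w4":([.4153,.3188,.3692],.3188),"w7":([.4254,.3039,.3821],.3189)}
pts={"w2":[(160,110.5),(160,231),(160,352)],"w3":[(170,175),(170,324)],"w4":[(170,182),(170,320)],"w7":[(160,176),(160,305),(160,441)]}
for n,(t,y) in P.items():
    s=dict(tool_pos=np.array(t),orientation=(Ro.from_euler("z",y)*Ro.from_rotvec([np.pi,0,0])).as_rotvec())
    print(n,[np.round([at_z("wrist",p,.067,s)[:2]@ey,at_z("wrist",p,.067,s)[:2]@ex],4).tolist() for p in pts[n]])
    im=cv2.imread(f"pics/{n}.png"); g=cv2.cvtColor(im,6)[pts[n][0][0]-8].astype(int)
    for p in pts[n]: print(g[int(p[1])-12:int(p[1])+13])
s=state(); print(s["tool_pos"][:2]@ey,s["tool_pos"][:2]@ex)
```

```text
w2 [[0.2451, 0.4762], [0.1152, 0.473], [-0.0132, 0.4707]]
[190 191 191 192 191 181 138  95  95 125 188 163 104  84  86  81  81  82
  82  84  84  80  83  79  81]
[201 201 201 201 199 200 201 201 200 195 187 198 182 113  85  83 100 129
 132 129 132 130 133 131 132]
[106  84  97 115 116 118 119 118 115 117 118 115 121 174 185 132  91  82
  88  96 125 129 128 127 130]
w3 [[0.2451, 0.5173], [0.1152, 0.5174]]
[187 187 187 186 169 120  88  82  83  99 146 174 154 110  79  79  78  76
  80  79  78  79  77  74  79]
[128 126 102  69  62  65  64  64  64  67  67  77 103 119 116 119 125 126
 126 129 127 126 129 124 106]
w4 [[0.2443, 0.5124], [0.1133, 0.5125]]
[192 195 194 194 195 182 140  94  86  87 109 165 180 138  97  82  81  86
  81  82  82  83  80  81  95]
[188 177 126  72  68  69  70  68  69  85 112 128 132 128 128 129 125 127
 127 124 114  87  66  62  63]
w7 [[0.2357, 0.5251], [0.1087, 0.5251], [-0.0297, 0.5262]]
[182 182 182 177 156 117  82  82  94 135 159 141 106  79  76  76  78  77
  73  75  74  76  77  94 109]
[180 181 181 181 182 181 172 140 108 108 106 109 119 155 171 152 129 118
 117 118 118 118 118 119 119]
[ 95  76  67  58  59  64  62  69  87 102  84  60  51  71  92  81  31  31
  37  37  52  51  57  59  54]
0.15513604769676323 0.4992567623913947
```

Run:
```python
from h import *
a=.319; ey=np.array([-np.sin(a),np.cos(a)]); ex=np.array([np.cos(a),np.sin(a)])
s=state(); im=camera("wrist"); cv2.imwrite("pics/w8.png",im); g=cv2.cvtColor(im,6)[160].astype(int)
print(s["tool_pos"],s["qd"].round(3)); print(g[160:195]); print(g[290:325])
for c in (174,176,305,307): X=at_z("wrist",(160,c),.067,s)[:2]; print(c,X@ey,X@ex)
for k in ("bay_left","tape_roll"):
  for r in pinpoint(k,"wrist")[:2]: X=at_z("wrist",r["centre"],.019,s)[:2]; print(k,r["conf"],X,X@ey,X@ex)
```

```text
[0.42541569 0.30388485 0.38212465] [0.    0.001 0.002 0.    0.001 0.    0.   ]
[180 166 123  85  82  83 124 171 152 104  78  76  73  76  77  78  78  75
  75  79  76  90 108 112 116 116 119 115 116 115 114 116 115 113 115]
[184 184 172 131 109 106 107 122 156 176 150 110 118 124 123 122 122 122
 120 119 123 120 122 113  86  61  54  66  81  81  82  81  79  79  74]
174 0.23766841215728945 0.5250882705770638
176 0.23567317564756748 0.525081284126298
305 0.10862404916335791 0.5250964340564265
307 0.10665199397726008 0.5251037514696462
bay_left 0.67 [0.41837092 0.32438441] 0.17681075707869953 0.49899642009219214
tape_roll 0.17 [0.42171842 0.0034987 ] -0.1289359465883122 0.40153977277117414
```

Call:
step_arm:
  targets:
    - [0.0028,-0.0125,0,0,0,0]
    - [0.0029,-0.0124,0,0,0,0]
    - [0,0,0.015,0,0,0]
    - [0,0,0.025,0,0,0]
    - [0,0,0.025,0,0,0]
    - [0,0,0.015,0,0,0]
    - [0,0,0,0,0,0]
    - [0,0,0,0,0,0]
    - [0,0,0,0,0,0]
    - [0,0,0,0,0,0]

```text
time_s: 20.17
tool_pos: [0.4233, 0.33, 0.3035]
orientation: [-3.101, -0.499, -0.003]
ft_force: [0.3, 0.4, -1.6]
width: 0.0667
grip_force: 20.0
```

Run:
```python
from h import *
togo(.4231,.3293,.211); print(state()["qd"].round(3))
```

```text
pos [0.4233 0.33   0.3035] yaw 0.319 tilt [ 0.0017  0.0014 -1.    ] tooldelta [-0.0006  0.0006  0.0925]
[ 0.003 -0.005  0.002  0.004  0.003 -0.005  0.   ]
```

Call:
step_arm:
  targets:
    - [0,0,0.015,0,0,0]
    - [0,0,0.02,0,0,0]
    - [0,0,0.02,0,0,0]
    - [0,0,0.015,0,0,0]
    - [0,0,0.01,0,0,0]
    - [0,0,0.006,0,0,0]
    - [0,0,0.002,0,0,0]
    - [0,0,0.001,0,0,0]
    - [0,0,0,0,0,0]

```text
time_s: 20.92
tool_pos: [0.4233, 0.3296, 0.2138]
orientation: [-3.101, -0.498, -0.002]
ft_force: [-0.4, -0.6, -2.7]
width: 0.0671
grip_force: 20.0
```

Call:
step_arm:
  targets:
    - [0,0,0.001,0,0,0]
    - [0,0,0.001,0,0,0]
    - [0,0,0,0,0,0]

```text
time_s: 21.17
tool_pos: [0.4233, 0.3294, 0.2116]
orientation: [-3.101, -0.498, -0.002]
ft_force: [1.3, 0.6, -1.0]
width: 0.0672
grip_force: 20.0
```

Call:
step_arm:
  targets:
    - [0,0,0.001,0,0,0]
    - [0,0,0.0005,0,0,0]
    - [0,0,0,0,0,0]

```text
time_s: 21.42
tool_pos: [0.4242, 0.3298, 0.2115]
orientation: [-3.101, -0.498, -0.006]
ft_force: [0.3, -1.9, 12.4]
width: 0.0674
grip_force: 20.0
```

Call:
step_arm:
  targets:
    - [0,0,-0.001,0,0,0]
    - [0,0,0,0,0,0]
    - [0,0,0,0,0,0]
    - [0,0,0,0,0,0]
    - [0,0,0,0,0,0]
  claw: -0.82

```text
time_s: 21.83
tool_pos: [0.423, 0.3292, 0.2104]
orientation: [3.102, 0.499, -0.001]
ft_force: [-1.0, 0.2, -0.2]
width: 0.0795
grip_force: 0.0
```

Call:
step_arm:
  targets:
    - [0,0,-0.008,0,0,0]
    - [0,0,-0.015,0,0,0]
    - [0,0,-0.02,0,0,0]
    - [0,0,-0.03,0,0,0]
    - [0,0,-0.03,0,0,0]
    - [0,0,-0.03,0,0,0]
    - [0,0,-0.02,0,0,0]
    - [0,0,0,0,0,0]
    - [0,0,0,0,0,0]

```text
time_s: 22.58
tool_pos: [0.4231, 0.3294, 0.3649]
orientation: [-3.101, -0.498, -0.004]
ft_force: [-0.1, -0.4, -1.2]
width: 0.0799
grip_force: 0.0
```

Call:
step_arm:
  targets:
    - [-0.02,0.0108,0,0,0,0]
    - [-0.0214,0.0108,0,0,0,0]
    - [-0.0214,0.0108,0,0,0,0]
    - [-0.0214,0.0108,0,0,0,0]
    - [-0.0214,0.0108,0,0,0,0]
    - [-0.0214,0.0108,0,0,0,0]
    - [0,0,0,0,0,0]
    - [0,0,0,0,0,0]
    - [0,0,0,0,0,0]
  claw: 1

```text
time_s: 23.33
tool_pos: [0.3231, 0.2281, 0.3633]
orientation: [-3.102, -0.498, 0.0]
ft_force: [0.3, 1.4, -0.2]
width: 0.0235
grip_force: 0.0
```

Run:
```python
from h import *
s,im=look([("label_roll",.019,.059),("tape_roll",.019,.067),("drawer_front",.072,.088)],name="w9")
togo(.3229,.2277,.234); print(s["qd"].round(3),s["ft_force"],s["width"])
sc=camera("scene"); cv2.imwrite("pics/c.png",np.vstack([cv2.resize(im,None,fx=.78,fy=.78),cv2.resize(sc[130:330,90:356],(399,299))]))
```

```text
label_roll pin 0.86 [ 56. 194.] [0.4238 0.3292 0.019 ]
label_roll cut 0.88 [146.   6. 225.  90.] rect [0.423  0.3274] [0.0728 0.0679] 43.3 circ [0.4238 0.3263] 0.037
tape_roll cut 0.66 [276.   0. 387. 115.] rect [0.4526 0.2051] [0.0935 0.095 ] 18.9 circ [0.4511 0.2053] 0.0493
drawer_front pin 0.55 [144. 258.] [0.3648 0.2418 0.072 ]
drawer_front cut 0.81 [ 92.   1. 430. 170.] rect [0.4111 0.2551] [0.1348 0.2838] 18.3 circ [0.4036 0.253 ] 0.1469
pos [0.323  0.2282 0.3634] yaw 0.3191 tilt [-6.e-04  2.e-04 -1.e+00] tooldelta [-0.0002  0.0005  0.1294]
[-0.008  0.013  0.    -0.018 -0.002  0.003  0.004] [ 0.30369441  1.43351209 -0.19568052] 0.023504001955996633
```

View pics/c.png

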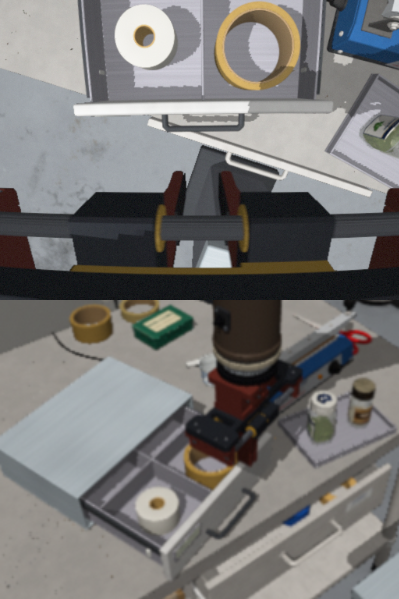

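The label roll lies flat in the left bay and the tape is still in the right bay. Both jars stand on the tray. I lower the closed fingers in front of the drawer, above the handle, and approach gently.

Call:
step_arm:
  targets:
    - [0,0,0.015,0,0,0]
    - [0,0,0.025,0,0,0]
    - [0,0,0.025,0,0,0]
    - [0,0,0.025,0,0,0]
    - [0,0,0.025,0,0,0]
    - [0,0,0.013,0,0,0]
    - [0,0,0,0,0,0]
    - [0,0,0,0,0,0]

```text
time_s: 24.4
tool_pos: [0.3226, 0.2282, 0.2354]
orientation: [3.101, 0.5, -0.003]
ft_force: [0.8, 0.3, 0.4]
width: 0.0005
grip_force: 0.0
```

Call:
step_arm:
  targets:
    - [0.006,0,0,0,0,0]
    - [0.006,0,0,0,0,0]
    - [0.006,0,0,0,0,0]
    - [0.004,0,0,0,0,0]
    - [0.004,0,0,0,0,0]
    - [0.004,0,0,0,0,0]
    - [0,0,0,0,0,0]

```text
time_s: 24.98
tool_pos: [0.3521, 0.2376, 0.2358]
orientation: [-3.101, -0.498, -0.001]
ft_force: [-0.2, -0.3, -0.2]
width: 0.0004
grip_force: 0.0
```

Call:
step_arm:
  targets:
    - [0.002,0,0,0,0,0]
    - [0.002,0,0,0,0,0]
    - [0.002,0,0,0,0,0]
    - [0.002,0,0,0,0,0]
    - [0.003,0,0,0,0,0]
    - [0.004,0,0,0,0,0]
    - [0.004,0,0,0,0,0]
    - [0.004,0,0,0,0,0]
    - [0.005,0,0,0,0,0]
    - [0.005,0,0,0,0,0]

```text
time_s: 25.82
tool_pos: [0.383, 0.2479, 0.2356]
orientation: [-3.102, -0.499, 0.0]
ft_force: [-2.1, 0.3, -0.5]
width: 0.0003
grip_force: 0.9
```

Call:
step_arm:
  targets:
    - [0.005,0,0,0,0,0]
    - [0.005,0,0,0,0,0]
    - [0.005,0,0,0,0,0]
    - [0.005,0,0,0,0,0]
    - [0.005,0,0,0,0,0]
    - [0.005,0,0,0,0,0]
    - [0.005,0,0,0,0,0]
    - [0.005,0,0,0,0,0]
    - [0.005,0,0,0,0,0]
    - [0.005,0,0,0,0,0]

```text
time_s: 26.65
tool_pos: [0.4305, 0.2635, 0.2356]
orientation: [3.102, 0.499, -0.0]
ft_force: [-1.5, 1.4, 0.3]
width: 0.0006
grip_force: 0.9
```

Call:
step_arm:
  targets:
    - [0.005,0,0,0,0,0]
    - [0.005,0,0,0,0,0]
    - [0.005,0,0,0,0,0]
    - [0.005,0,0,0,0,0]
    - [0.005,0,0,0,0,0]
    - [0.004,0,0,0,0,0]
    - [0.003,0,0,0,0,0]
    - [0.002,0,0,0,0,0]
    - [0,0,0,0,0,0]

```text
time_s: 27.4
tool_pos: [0.463, 0.274, 0.2357]
orientation: [3.102, 0.498, 0.001]
ft_force: [-0.2, 0.1, -0.7]
width: 0.0006
grip_force: 0.0
```

Run:
```python
from h import *
a=.319; ex=np.array([np.cos(a),np.sin(a)]); ey=np.array([-ex[1],ex[0]])
s,im=look([("drawer_front",.072,.088),("cabinet",0,.092)],name="w10")
print(s["tool_pos"],s["tool_pos"][:2]@ex,s["tool_pos"][:2]@ey,s["ft_force"])
for c in("scene","top"):
  camera(c)
  for k,z in(("drawer_front",.072),("cabinet",0)):
    for r in pinpoint(k,c)[:1]: X=at_z(c,r["centre"],z)[:2]; print(c,k,r["conf"],X,X@ex,X@ey)
```

```text
drawer_front pin 0.92 [230. 257.] [0.4746 0.2777 0.072 ]
drawer_front cut 0.61 [  0. 111. 512. 248.] rect [0.5007 0.288 ] [0.0607 0.2481] 18.8 circ [0.48  0.281] 0.1243
cabinet pin 0.88 [112. 257.] [0.5304 0.2965 0.    ]
cabinet cut 0.72 [  1.   0. 511. 247.] rect [0.5234 0.2952] [0.1041 0.2402] 18.2 circ [0.5069 0.2903] 0.1243
[0.46297383 0.27397947 0.23567598] 0.5255412426739394 0.11496052984868163 [-0.20186849  0.12211496 -0.7088698 ]
scene drawer_front 0.97 [0.47847147 0.27042791] 0.5391431882213918 0.10672781961176156
scene cabinet 0.8 [0.53390153 0.29382579] 0.5991147530203034 0.11156144753364575
top drawer_front 0.96 [0.47489719 0.2786575 ] 0.5383301666485605 0.11566318096343656
top cabinet 0.58 [0.5455558  0.29860476] 0.6116798212027451 0.112444337598923
```

Call:
step_arm:
  targets:
    - [0.002,0,0,0,0,0]
    - [0.003,0,0,0,0,0]
    - [0.004,0,0,0,0,0]
    - [0.004,0,0,0,0,0]
    - [0.004,0,0,0,0,0]
    - [0.003,0,0,0,0,0]
    - [0.003,0,0,0,0,0]
    - [0.003,0,0,0,0,0]

```text
time_s: 28.62
tool_pos: [0.4873, 0.2824, 0.2356]
orientation: [-3.102, -0.499, 0.0]
ft_force: [-1.9, 0.4, 0.0]
width: 0.0007
grip_force: 0.7
```

Call:
step_arm:
  targets:
    - [0.003,0,0,0,0,0]
    - [0.003,0,0,0,0,0]
    - [0.003,0,0,0,0,0]

```text
time_s: 28.87
tool_pos: [0.4936, 0.2847, 0.2355]
orientation: [3.099, 0.499, -0.009]
ft_force: [-19.9, -7.0, 19.6]
width: 0.0004
grip_force: 10.5
```

Call:
step_arm:
  targets:
    - [0.002,0,0,0,0,0]
    - [0.002,0,0,0,0,0]

```text
time_s: 29.03
tool_pos: [0.4958, 0.2856, 0.2355]
orientation: [3.097, 0.5, -0.015]
ft_force: [-22.9, -8.9, 22.1]
width: 0.0004
grip_force: 12.0
```

Call:
step_arm:
  targets:
    - [0,0,0,0,0,0]
    - [0,0,0,0,0,0]

```text
time_s: 29.2
tool_pos: [0.4967, 0.2858, 0.2355]
orientation: [3.098, 0.5, -0.01]
ft_force: [-13.5, -3.8, 9.7]
width: 0.0004
grip_force: 6.8
```

Run:
```python
from h import *
a=.319; ex=np.array([np.cos(a),np.sin(a)]); ey=np.array([-ex[1],ex[0]])
s,im=look([("drawer_front",.072,.088),("cabinet",0,.092)],name="w11")
print(s["tool_pos"],s["tool_pos"][:2]@ex,s["ft_force"],s["torque"]); togo(0,0,0)
sc=camera("scene"); 
for k,z in(("drawer_front",.072),("cabinet",0)):
    for r in pinpoint(k,"scene")[:1]: X=at_z("scene",r["centre"],z)[:2]; print(k,r["conf"],X,X@ex,X@ey)
cv2.imwrite("pics/d.png",np.vstack([cv2.resize(im,None,fx=.78,fy=.78),cv2.resize(sc[130:330,90:356],(399,299))]))
```

```text
drawer_front pin 0.91 [233. 258.] [0.5056 0.2879 0.072 ]
drawer_front cut 0.62 [  0. 196. 512. 249.] rect [0.5167 0.2932] [0.0247 0.2478] 18.9 circ [0.5079 0.2901] 0.124
cabinet pin 0.81 [164. 260.] [0.5284 0.2941 0.    ]
cabinet cut 0.79 [  2.   1. 511. 249.] rect [0.556  0.3061] [0.1039 0.24  ] 18.4 circ [0.5384 0.3005] 0.1239
[0.49672158 0.28582711 0.23547379] 0.5613020239067572 [-13.53767352  -3.80716353   9.66300444] [-0.70544963  2.55394079  0.03981431]
pos [0.4978 0.286  0.2355] yaw 0.3196 tilt [-0.0035 -0.0023 -1.    ] tooldelta [-0.5615  0.1149  0.2379]
drawer_front 0.75 [0.5022338  0.28500758] 0.5662791299867065 0.11311966224283163
cabinet 0.86 [0.52642742 0.29323695] 0.591833039108296 0.11334632755291435
```

View pics/d.png

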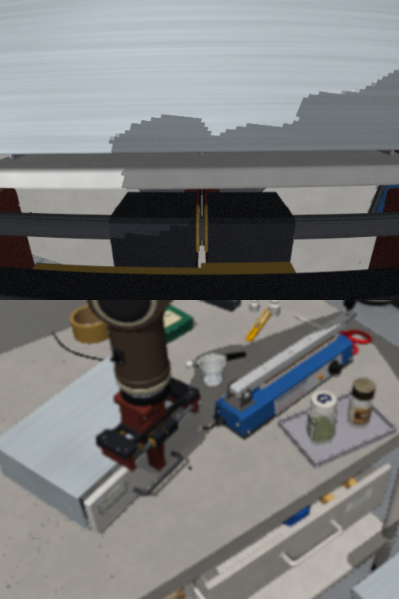

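The drawer is nearly shut with a small gap left, and everything else is in place. The resistance is the catch, so I keep pushing in small steps.

Call:
step_arm:
  targets:
    - [0.0015,0,0,0,0,0]
    - [0.0015,0,0,0,0,0]
    - [0,0,0,0,0,0]
    - [0,0,0,0,0,0]

```text
time_s: 29.93
tool_pos: [0.5016, 0.2872, 0.2355]
orientation: [3.101, 0.499, -0.002]
ft_force: [-2.8, 0.7, 0.6]
width: 0.0005
grip_force: 1.6
```

Call:
step_arm:
  targets:
    - [0.0015,0,0,0,0,0]
    - [0.0015,0,0,0,0,0]
    - [0,0,0,0,0,0]
    - [0,0,0,0,0,0]

```text
time_s: 30.27
tool_pos: [0.5052, 0.2882, 0.2355]
orientation: [-3.102, -0.499, -0.0]
ft_force: [-2.7, 1.8, -1.3]
width: 0.0007
grip_force: 1.1
```

Call:
step_arm:
  targets:
    - [0.001,0,0,0,0,0]
    - [0.001,0,0,0,0,0]
    - [0.001,0,0,0,0,0]
    - [0,0,0,0,0,0]

```text
time_s: 30.6
tool_pos: [0.506, 0.2888, 0.2355]
orientation: [3.099, 0.499, -0.008]
ft_force: [-13.3, -3.2, 9.8]
width: 0.0003
grip_force: 6.6
```

Call:
step_arm:
  targets:
    - [0.001,0,0,0,0,0]
    - [0.001,0,0,0,0,0]
    - [0.001,0,0,0,0,0]
    - [0,0,0,0,0,0]

```text
time_s: 30.93
tool_pos: [0.5068, 0.2893, 0.2355]
orientation: [3.097, 0.5, -0.015]
ft_force: [-22.8, -7.5, 19.0]
width: 0.0004
grip_force: 12.2
```

Call:
step_arm:
  targets:
    - [-0.003,0,0,0,0,0]
    - [-0.005,0,0,0,0,0]
    - [-0.01,0,0,0,0,0]
    - [-0.015,0,0,0,0,0]
    - [-0.015,0,0,0,0,0]
    - [0,0,0,0,0,0]
    - [0,0,0,0,0,0]
    - [0,0,0,0,0,0]

```text
time_s: 31.6
tool_pos: [0.4661, 0.2749, 0.236]
orientation: [-3.102, -0.498, -0.003]
ft_force: [0.4, 0.2, -0.6]
width: 0.0004
grip_force: 0.0
```

Run:
```python
from h import *
a=.319; ex=np.array([np.cos(a),np.sin(a)]); ey=np.array([-ex[1],ex[0]])
s,im=look([("drawer_front",.072,.088),("cabinet",0,.092)],name="w12")
print(s["tool_pos"],s["ft_force"])
for n in("w11","w12"):
  g=cv2.cvtColor(cv2.imread(f"pics/{n}.png"),6).astype(int)
  for c in(60,130): print(n,c,g[150:250,c].reshape(10,10)[:,:].tolist())
for c in("scene","top"):
  camera(c)
  for k,z in(("drawer_front",.072),("cabinet",0)):
    for r in pinpoint(k,c)[:1]: X=at_z(c,r["centre"],z)[:2]; print(c,k,r["conf"],X,X@ex,X@ey)
```

```text
drawer_front pin 0.72 [151. 257.] [0.5154 0.2912 0.072 ]
drawer_front cut 0.83 [  0. 121. 512. 192.] rect [0.5154 0.2923] [0.0298 0.2307] 19.0 circ [0.517  0.2928] 0.1154
cabinet pin 0.64 [118. 257.] [0.5297 0.2965 0.    ]
cabinet cut 0.64 [  1.   1. 511. 189.] rect [0.5393 0.3001] [0.0782 0.2236] 18.2 circ [0.5322 0.2981] 0.1131
[0.46610292 0.27493479 0.23602254] [ 0.37257922  0.22340439 -0.56592282]
w11 60 [[187, 186, 188, 187, 186, 192, 192, 194, 193, 192], [191, 190, 190, 190, 192, 192, 189, 186, 190, 192], [187, 192, 187, 189, 186, 181, 179, 183, 181, 181], [182, 184, 182, 180, 185, 185, 188, 187, 184, 186], [187, 187, 190, 191, 189, 175, 148, 105, 91, 84], [83, 85, 86, 85, 86, 83, 86, 81, 86, 80], [85, 84, 86, 87, 88, 98, 113, 127, 149, 162], [176, 190, 205, 209, 213, 210, 209, 212, 210, 211], [211, 211, 209, 209, 210, 210, 210, 205, 208, 204], [193, 185, 168, 159, 155, 154, 156, 157, 157, 158]]
w11 130 [[188, 190, 188, 193, 194, 193, 197, 195, 195, 192], [191, 194, 193, 195, 193, 192, 192, 194, 197, 196], [196, 194, 192, 189, 188, 188, 187, 185, 185, 182], [184, 187, 186, 187,
[... 928 characters left out ...]
, 153, 155, 152, 154, 156, 154, 157], [154, 155, 155, 156, 157, 154, 158, 159, 159, 158], [154, 154, 156, 158, 157, 157, 157, 154, 153, 156], [156, 153, 154, 157, 156, 157, 157, 158, 153, 155], [153, 154, 155, 154, 153, 155, 155, 157, 156, 157], [160, 162, 155, 157, 158, 158, 156, 157, 156, 155], [157, 155, 158, 157, 157, 158, 157, 156, 160, 158], [156, 159, 161, 158, 160, 159, 160, 158, 157, 157], [157, 158, 158, 157, 157, 156, 156, 156, 155, 157]]
scene drawer_front 0.95 [0.5164588  0.29359601] 0.5824799447022058 0.11681360019139245
scene cabinet 0.7 [0.53348596 0.29561219] 0.5992803893771559 0.11338805137181163
top cabinet 0.7 [0.52927559 0.29337251] 0.5945800363920274 0.11258181073425419
```

Run:
```python
from h import *
s=state(); im=camera("wrist"); g=cv2.cvtColor(im,6).astype(int)
a=.319; ex=np.array([np.cos(a),np.sin(a)])
for c in(60,130,400): print(c,g[105:160,c].tolist())
for r in (118,121,124,128,148,150,153): print(r,[round(float(at_z("wrist",(r,130),z,s)[:2]@ex),4) for z in(.088,.092)])
camera("scene")
for k,z in(("label_roll",.019),("jar",.003),("other_jar",.003),("cup",0)):
  for r in pinpoint(k,"scene")[:1]: print(k,round(r["conf"],2),at_z("scene",r["centre"],z)[:2].round(4))
```

```text
60 [174, 172, 174, 178, 177, 178, 179, 177, 177, 177, 178, 180, 182, 181, 172, 159, 139, 108, 118, 138, 153, 170, 178, 192, 196, 198, 200, 202, 202, 203, 200, 204, 204, 207, 206, 208, 210, 211, 213, 212, 213, 212, 215, 209, 203, 194, 183, 171, 148, 143, 166, 162, 155, 158, 154]
130 [179, 183, 181, 182, 176, 181, 180, 182, 184, 183, 184, 179, 169, 155, 123, 107, 121, 148, 159, 170, 182, 189, 195, 193, 192, 195, 195, 196, 196, 195, 196, 198, 198, 200, 199, 201, 203, 205, 207, 208, 208, 207, 200, 192, 184, 173, 155, 142, 147, 157, 153, 156, 156, 153, 157]
400 [177, 176, 178, 179, 181, 179, 184, 183, 177, 170, 156, 127, 111, 140, 157, 163, 166, 149, 136, 130, 125, 127, 128, 128, 128, 129, 128, 128, 126, 124, 127, 127, 126, 126, 127, 126, 127, 126, 124, 122, 119, 113, 111, 101, 95, 101, 103, 102, 104, 107, 106, 106, 104, 104, 106]
118 [0.5957, 0.5957]
121 [0.5945, 0.5945]
124 [0.5932, 0.5933]
128 [0.5916, 0.5917]
148 [0.5832, 0.5836]
150 [0.5823, 0.5828]
153 [0.581, 0.5815]
label_roll 0.69 [0.6566 0.0512]
jar 0.89 [ 0.4174 -0.014 ]
other_jar 0.79 [ 0.4021 -0.1074]
cup 0.8 [0.6793 0.0461]
```

```bash
python3 -c "
from workcell import *
print(sign_off())"
```

```text
the job is handed in; nothing more can be done
None
```

The job is handed in: the jar stands on the tray beside the other jar, the label roll lies flat in the left bay with the tape still in the right one, and the drawer is pushed home and stayed shut after I backed off.

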